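# Close the storage tin with the lid that fits

### The arm

A 7-joint arm with a two-finger parallel gripper is mounted at the origin on the work surface. World frame = base frame: x ahead of the robot, y to its left, z up, the work surface at z = 0. Lengths are in m, angles in rad, forces in N, time in s.
With the tool pointing down it reaches from about 0.35 to 0.9 m from the base axis. Payload 19.9 kg.
Tool frame: the origin (TCP) lies between the finger pads; the fingertips stand 17 mm ahead of it and the grasp point (between the pads) lies 2 mm behind it (ctrl.tip_reach is the distance from the TCP to the fingertips, in m); z points along the fingers, y is the line along which they close (so a half turn about z gives the same grasp; the last joint's range is limited). The gripper opens to 85 mm and grips with 20 to 120 N. Pads are 22 mm wide; open, the fingers measure 114 mm over their backs; the gripper's body (76 mm by 85 mm) begins 54 mm behind the grasp point. The pads swing forward as they close: fully open they stand 13 mm farther back than shut.
Start: joints at [1.216, 0.417, -0.01, 1.614, 0.005, 1.111, -0.053], TCP at [0.193, -0.594, 0.216] pointing down, gripper open.
Joint ranges: [-2.81, 2.81], [-0.39, 2.02], [-1.27, 1.25], [0.06, 2.57], [-1.19, 4.33], [0.19, 2], [-2.82, 2.82]. Speed limits (rad/s): [1.89, 1.89, 2.39, 2.39, 3.01, 3.01, 3.01].

### API

Orientations are given as a rotation vector (axis times angle).
In Python, from rig import ctrl gives the robot as it stands.
- The arm moves only by the tool send_rows, never from a script. Its argument "commands" is one flat list of numbers, 6 for each row, row after row: the shift along the tool's x, y, z in cm, then the turn, a rotation vector about the tool's x, y, z in degrees. In form: [dx, dy, dz, rx, ry, rz, dx, dy, dz, rx, ry, rz, ...]. A call has 1 to 20 rows; each row shifts and turns the commanded pose from where the row before left it, along the tool's axes as they then stand; what a row does not reach is not made up. A row lasts 1/12 s, in which the tool goes at most 41.7 mm and 7.16 degrees, less where a joint would pass 70% of its speed; a pose out of reach is approached as far as the arm can. A call is refused whole if a number of a shift passes 4.17 or a number of a turn 7.16, either way. A call with a gripper value outside its range is refused whole. "hand" is the closure, from 0 (fully open) to 1 (shut), set as the call begins (left out, the last holds). The fingers move at their own pace and stop on an object; the grip force is fixed at half the most. Time passes only in rows, so rows that do not move let the fingers close. It gives the time, the measured TCP pose, the force, the opening and the grip force at its end, in the units of the state.
- ctrl.state(): the state, without advancing time (a new reading comes with each control period).
- ctrl.capture(name): name is "scene" or "top"; returns a dict with "color" (384x512x3 uint8, blue, green, red), "fx", "fy", "cx", "cy" (pixels), "R" (3x3) and "t" (3): a world point X has camera coordinates R X + t. Camera axes: x right, y down, z forward; pixel columns grow to the right and rows downward; lengths in m; the calibration is good to about 2 mm. A picture is of the moment at which its call begins. There is no depth.
- ctrl.close_job(): hands the job in; it is judged then, once.
The state is a dict: "time_s": time; "joint_pos": joint angles; "qvel": joint speeds; "joint_torque": joint torques, N m; "eef_pos": TCP position; "eef_rot": TCP orientation; "wrist_force": force on the tool from outside, world axes, zero at the start; "wrist_torque": the same for the moment, N m; "gripper_width": opening from 0.0 (shut) to 1.0 (fully open); "grip_force": force on a finger pad.
Only numpy, scipy, OpenCV 4.12 (cv2) and the standard library are available. Lean on these libraries where they do the work, as an engineer would, in place of code of your own. Each camera call takes 0.05 s, during which the arm holds its last target. There are 200 camera calls.

### The job

Of the three look-alike lids lying on the shop counter, find the one that fits the open white storage tin, and press it onto the tin until it snaps home and sits flush on the rim. The tin must stay standing about where it is, and the two lids that do not fit must be on the counter at the end.

Things in the scene. Friction and masses are not known exactly. Their poses are not given: they have to be found in the camera images.
- tin_rim (a point): Mouth centre, at rim height, of an open round white tin standing on the counter: outer diameter 106 mm, mouth 94 mm, 120 mm tall, 1.2 kg, loose. z up. Four sprung balls peep into the mouth 4 mm below the rim (85 mm between opposite ones); the right lid rests on them about 12 mm too high until pressed straight down, by or on its knob, with 5 to 10 N; after 5 mm it snaps home on the rim and stays.
- lid_a_knob (a point): Grip point of lid A (on the knob's axis, 24 mm above the flange's top; 59 mm above the counter as the lid lies), z axis up. Every lid has a flat blue round flange 5 mm thick, a wooden upright round knob on its middle (26 mm diameter, 38 mm tall, graspable from above at any yaw) and under the flange a white tapered plug 30 mm deep, on which it stands on the counter with the knob up. Lid A: flange 90 mm diameter, plug 68 mm at its widest, 55 mm at the bottom, about 0.09 kg.
- lid_b_knob (a point): Grip point of lid B, the same shape and point as on lid A (knob 26 x 38 mm; 59 mm above the plug's bottom, 29 mm above the flange's underside, which rests on the rim when home). Lid B: flange 112 mm diameter, plug 90 mm at its widest, 77 mm at the bottom, about 0.12 kg.
- lid_c_knob (a point): Grip point of lid C, the same shape and point as on lid A (knob 26 x 38 mm; 59 mm above the plug's bottom). Lid C: flange 134 mm diameter, plug 112 mm at its widest, 99 mm at the bottom, about 0.15 kg.

How it is judged:
At the end, for the whole second after the job is handed in: Lid B home on the tin: grip point within 8 mm of the mouth's centre line, 25 to 33 mm above the rim (flush: 29), square within 5 degrees; tin upright within 5 degrees, on the counter, moved under 80 mm; lids A and C on the counter, grip points 0 to 80 mm above it (horizontal distance between lid_b_knob and tin_rim below 0.008 m and z of lid_b_knob in the frame of tin_rim between 0.025 and 0.033 m and angle between the z axis of lid_b_knob and the z axis of tin_rim, either way round below 0.09 rad and angle between tin_rim's own z axis and vertical below 0.09 rad and height (world z) of tin_rim between 0.11 and 0.13 m and distance of tin_rim from where it was at the start of the episode below 0.08 m and height (world z) of lid_a_knob between 0 and 0.08 m and height (world z) of lid_c_knob between 0 and 0.08 m); the robot touches nothing.
It also fails if it takes over 38 s, if anything falls off the work surface, if the arm or the gripper's body presses on something with over 40 N, if the wrist force passes 120 N, or if a joint passes its speed limit or range.

## Working session

There is one attempt and no reset: what is moved stays moved. The work goes in short steps, Python scripts to look and compute and a tool call to move; the robot and the scene stay as the last step left them, time stands still between calls to the robot, and variables do not carry over. Pictures are saved under pics/ and viewed, at most 10 in all, crops included, and the job is handed in when it is done.

Besides the shell and the picture viewer there is one more tool, called after "Emit:" by a JSON object that holds its "fn" and its "kwargs", one argument or row to a line. send_rows: Moves the arm, as the interface text tells. Its arguments: {"type":"object","properties":{"commands":{"type":"array"},"hand":{"type":"number"}},"required":["commands"]}

```bash
ls; mkdir -p pics; python3 - <<'E'
from rig import ctrl
import cv2,numpy as np
print(ctrl.state())
for n in("scene","top"):
    c=ctrl.capture(n); cv2.imwrite(f"pics/{n}0.png",c["color"]); print(n,c["fx"],c["cx"],c["cy"],c["R"],c["t"])
a=np.hstack([cv2.imread("pics/scene0.png")[:, :],]);
E
```

```text
pics
{'time_s': 0.0, 'joint_pos': array([ 1.21551618,  0.41799504, -0.01031766,  1.61420086,  0.00472285,
        1.11068008, -0.05301593]), 'qvel': array([ 0.00104487, -0.00095093,  0.00050055,  0.00050154,  0.00104399,
       -0.00196273,  0.0002153 ]), 'joint_torque': array([-1.49439751e-03, -8.64458442e+01,  6.78195208e-01, -4.34899664e+01,
        1.91025337e-02,  7.56128517e-03,  3.87123021e-05]), 'eef_pos': array([ 0.19278409, -0.59412831,  0.21523585]), 'eef_rot': array([-3.10179553e+00, -4.90698856e-01,  4.74749701e-04]), 'wrist_force': array([-0.68865769, -0.21146758, -0.54750893]), 'wrist_torque': array([ 0.00775005,  0.00986187, -0.02434102]), 'grip_force': 0.0, 'gripper_width': 0.9954748557728549}
scene 418.5792697805548 252.483500607281 187.45790466592317 [[-0.17277674  0.98494786  0.00509034]
 [ 0.80498998  0.14418331 -0.57550178]
 [-0.56757319 -0.09533565 -0.81778468]] [ 0.08558862 -0.35624707  1.41563874]
top 455.8498298605071 252.3450480905579 189.30735761776853 [[-0.01908102 -0.99976164 -0.01061071]
 [-0.98385994  0.02066396 -0.17774315]
 [ 0.17792004  0.00704793 -0.98401971]] [0.03109562 0.56682848 1.15015712]
```

View pics/top0.png

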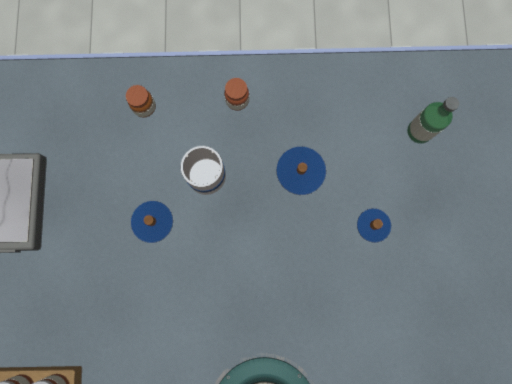

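View pics/scene0.png

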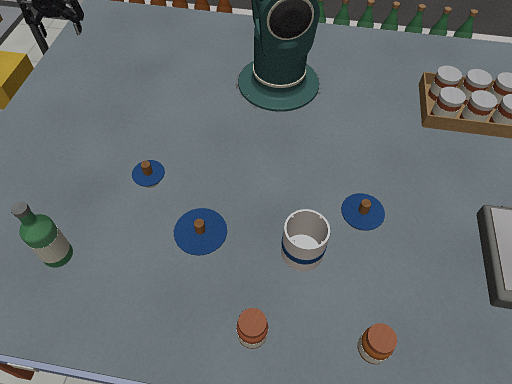

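```bash
cat > h.py <<'E'
from rig import ctrl
import cv2,numpy as np
from scipy.optimize import minimize
def grab(n):
    c=ctrl.capture(n); c["K"]=np.array([[c["fx"],0,c["cx"]],[0,c["fy"],c["cy"]],[0,0,1]]); return c
def proj(c,X):
    p=np.atleast_2d(X)@c["R"].T+c["t"]; p=p@c["K"].T; return p[:,:2]/p[:,2:]
def plane(c,uv,z):
    d=np.c_[np.atleast_2d(uv),np.ones(len(np.atleast_2d(uv)))]@np.linalg.inv(c["K"]).T@c["R"]
    o=-c["R"].T@c["t"]; return (o+d*((z-o[2])/d[:,2])[:,None])[:,:2]
th=np.linspace(0,2*np.pi,72,endpoint=False)
def circ(x,y,r,z): return np.c_[x+r*np.cos(th),y+r*np.sin(th),np.full(72,z)]
def blobs(m,amin=60):
    cs,_=cv2.findContours(m.astype(np.uint8)*255,cv2.RETR_EXTERNAL,cv2.CHAIN_APPROX_NONE)
    return [k for k in cs if cv2.contourArea(k)>amin]
def blue(c):
    i=c["color"].astype(int); return (i[...,0]-i[...,2]>60)&(i[...,0]>80)
E
python3 - <<'E'
from h import *
for n in("scene","top"):
    c=grab(n); i=c["color"].astype(int)
    for k in blobs(blue(c),200):
        w=plane(c,k[:,0,:],.035).astype(np.float32)
        (x,y),(a,b),_=cv2.fitEllipse(w); print(n,"blue",k.mean(0)[0].round(),round(x,4),round(y,4),round(a,4),round(b,4))
    white=(i.min(2)>150)&(i.max(2)-i.min(2)<30)
    s=(230,350,190,280) if n=="scene" else (170,235,135,200)
    m=np.zeros_like(white);m[s[2]:s[3],s[0]:s[1]]=white[s[2]:s[3],s[0]:s[1]]
    b=max(blobs(m),key=cv2.contourArea); print(n,"white bbox",cv2.boundingRect(b))
    cv2.imwrite(f"pics/t_{n}.png",cv2.resize(c["color"][s[2]:s[3],s[0]:s[1]],None,fx=4,fy=4,interpolation=cv2.INTER_NEAREST))
    def cost(p):
        h=cv2.convexHull(np.r_[proj(c,circ(*p,.053,.12)),proj(c,circ(*p,.053,0.0 if n=="top" else .06))].astype(np.float32))
        return h
E
python3 -c "
import cv2,numpy as np
a=cv2.imread('pics/t_scene.png');b=cv2.imread('pics/t_top.png');o=np.zeros((360,780,3),np.uint8);o[:360,:480]=a;o[:260,500:760]=b;cv2.imwrite('pics/t.png',o)"
```

```text
scene blue [200. 231.] 0.6204 -0.1112 0.1297 0.1302
scene blue [363. 211.] 0.4904 0.288 0.1076 0.1084
scene blue [148. 172.] 0.4699 -0.2963 0.0829 0.0837
scene white bbox (284, 209, 46, 40)
top blue [373. 225.] 0.4688 -0.297 0.0842 0.0845
top blue [151. 221.] 0.4905 0.2888 0.1058 0.1068
top blue [301. 170.] 0.6207 -0.1112 0.1278 0.128
top white bbox (181, 146, 42, 41)
```

View pics/t.png

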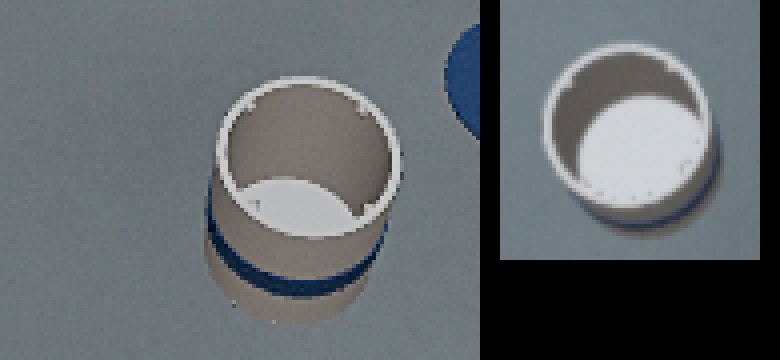

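Top and side views show lid B at top pixel (151,221), the tin's rim as a bright white ring around (202,166) in the top view and (307,229) in the scene view. Lid sizes confirm B is the middle one.

```bash
python3 - <<'E'
from h import *
from scipy.spatial.transform import Rotation as R
for n in("scene","top"):
    c=grab(n); i=c["color"].astype(int)
    s=(230,350,190,280) if n=="scene" else (170,235,135,200)
    for thr in(140,160,180):
        white=(i.min(2)>thr)&(i.max(2)-i.min(2)<30)
        m=np.zeros_like(white);m[s[2]:s[3],s[0]:s[1]]=white[s[2]:s[3],s[0]:s[1]]
        b=max(blobs(m),key=cv2.contourArea); h=cv2.convexHull(b)
        print(n,thr,np.round(cv2.fitEllipse(plane(c,h[:,0,:],.12).astype(np.float32))[:2],4), np.round(cv2.minEnclosingCircle(plane(c,h[:,0,:],.12).astype(np.float32))[0],4))
    # knob tops: brown
    hsv=cv2.cvtColor(c["color"],cv2.COLOR_BGR2HSV)
    br=(i[...,2]-i[...,0]>30)
    for k in blobs(br,15):
        x,y,w,hh=cv2.boundingRect(k)
        if w<14 and hh<20: print("brown",x,y,w,hh)
s=ctrl.state(); r=R.from_rotvec(s["eef_rot"]).as_matrix(); print(r.round(3)); print(ctrl.tip_reach)
print("delta B tool",(r.T@(np.array([.4904,.2884,.059])-s["eef_pos"])).round(4))
E
```

```text
scene 140 [[0.6172 0.1462]
 [0.1045 0.1047]] [0.6172 0.1462]
scene 160 [[0.6176 0.1463]
 [0.1035 0.1039]] [0.6174 0.1462]
scene 180 [[0.6175 0.1461]
 [0.1024 0.1028]] [0.6172 0.146 ]
brown 194 219 11 15
brown 359 199 12 15
brown 141 160 11 15
brown 470 9 8 8
brown 444 7 8 7
brown 418 4 8 7
brown 393 1 7 8
brown 368 0 7 6
top 140 [[0.6181 0.1467]
 [0.1054 0.1062]] [0.6181 0.1469]
top 160 [[0.6177 0.1467]
 [0.1041 0.1044]] [0.6176 0.1467]
top 180 [[0.6176 0.1466]
 [0.1024 0.1027]] [0.6175 0.1465]
brown 371 219 12 10
brown 144 216 10 9
brown 298 163 9 10
[[ 0.951  0.309 -0.   ]
 [ 0.309 -0.951  0.   ]
 [-0.    -0.    -1.   ]]
0.017
delta B tool [ 0.5555 -0.7477  0.157 ]
```

Emit:
{"fn": "send_rows", "kwargs": {
  "commands": [3.07,-2.09,0,0,0,0,3.07,-2.09,0,0,0,0,3.07,-2.09,0,0,0,0,3.07,-2.09,0,0,0,0,3.07,-2.09,0,0,0,0,3.07,-2.09,0,0,0,0,3.07,-2.09,0,0,0,0,3.07,-2.09,0,0,0,0,3.07,-2.09,0,0,0,0,3.07,-2.09,0,0,0,0,1.55,-3.36,0,0,0,0,1.55,-3.36,0,0,0,0,1.55,-3.36,0,0,0,0,1.55,-3.36,0,0,0,0,1.55,-3.36,0,0,0,0,1.55,-3.36,0,0,0,0,1.55,-3.36,0,0,0,0,1.55,-3.36,0,0,0,0,1.55,-3.36,0,0,0,0,1.55,-3.36,0,0,0,0],
  "hand": 0
}}

```text
time_s: 1.97
eef_pos: [0.464, 0.0683, 0.2162]
eef_rot: [3.103, 0.49, 0.001]
wrist_force: [0.3, -0.6, -0.3]
gripper_width: 0.999
grip_force: 0.0
```

Emit:
{"fn": "send_rows", "kwargs": {
  "commands": [1.55,-3.36,0,0,0,0,1.55,-3.36,0,0,0,0,1.55,-3.36,0,0,0,0,1.55,-3.36,0,0,0,0,1.55,-3.36,0,0,0,0,1.55,-3.36,0,0,0,0,0,0,0,0,0,0,0,0,0,0,0,0]
}}

```text
time_s: 2.63
eef_pos: [0.4897, 0.289, 0.2155]
eef_rot: [-3.101, -0.496, 0.001]
wrist_force: [0.4, -0.7, -0.3]
gripper_width: 1.0
grip_force: 0.0
```

```bash
cat >> h.py <<'E'
from scipy.spatial.transform import Rotation as Ro
def delta(X):
    s=ctrl.state(); r=Ro.from_rotvec(s["eef_rot"]).as_matrix()
    print("t",s["time_s"],"pos",s["eef_pos"].round(4),"z",r[:,2].round(4),"x",r[:,0].round(3),"F",s["wrist_force"].round(2),"w",round(s["gripper_width"],3),s["grip_force"])
    print("tool delta cm",(100*r.T@(np.array(X)-s["eef_pos"])).round(3))
E
python3 -c "
from h import *
delta([.4905,.2884,.06])
c=grab('top');o=c['color'];cv2.imwrite('pics/1.png',cv2.resize(o[110:300,90:300],None,fx=2.8,fy=2.8))"
```

```text
t 2.6333 pos [0.4897 0.289  0.2155] z [-1.e-03  7.e-04 -1.e+00] x [ 0.95   0.312 -0.001] F [ 0.37 -0.75 -0.32] w 1.0 0.0
tool delta cm [ 0.068  0.097 15.55 ]
```

View pics/1.png

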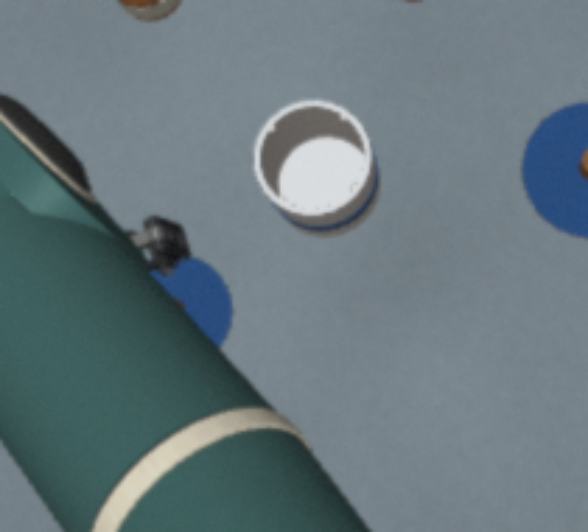

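The picture shows the arm hanging over lid B (crop 205,300), fingers beyond the knob, tin undisturbed at crop (315,165). Descend.

Emit:
{"fn": "send_rows", "kwargs": {
  "commands": [0.07,0.1,2.0,0,0,0,0,0,2.0,0,0,0,0,0,2.0,0,0,0,0,0,2.0,0,0,0,0,0,1.5,0,0,0,0,0,1.5,0,0,0,0,0,1.5,0,0,0,0,0,1,0,0,0,0,0,1,0,0,0,0,0,0.5,0,0,0,0,0,0.5,0,0,0,0,0,0.25,0,0,0,0,0,0,0,0,0,0,0,0,0,0,0]
}}

```text
time_s: 3.85
eef_pos: [0.4915, 0.2864, 0.0587]
eef_rot: [-3.103, -0.491, -0.001]
wrist_force: [-0.0, -1.0, -0.2]
gripper_width: 1.002
grip_force: 0.0
```

```bash
python3 -c "
from h import *
delta([.4905,.2884,.058])
c=grab('scene');o=c['color'];cv2.imwrite('pics/2.png',cv2.resize(o[130:260,300:440],None,fx=4,fy=4))"
```

```text
t 3.85 pos [0.4915 0.2864 0.0587] z [ 4.e-04  3.e-04 -1.e+00] x [0.951 0.309 0.   ] F [-0.05 -1.02 -0.16] w 1.002 0.0
tool delta cm [-0.033 -0.217  0.074]
```

View pics/2.png

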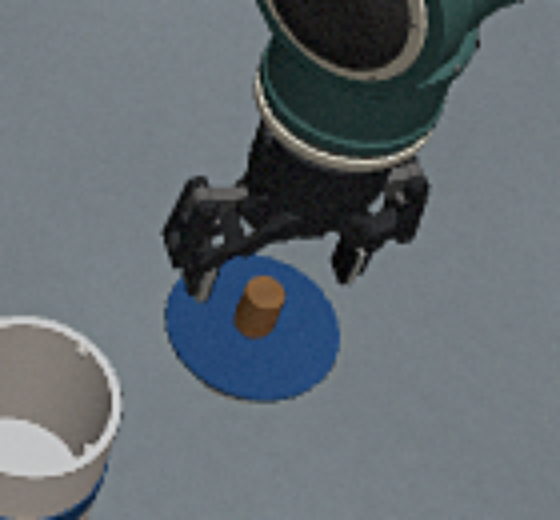

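Scene crop: knob at (262,305), finger tips at (200,290) and (350,270); the gripper seems offset towards the robot. Check by projecting the expected tip positions.

```bash
python3 -c "
from h import *
c=grab('scene');s=ctrl.state();p=s['eef_pos'];r=Ro.from_rotvec(s['eef_rot']).as_matrix();o=c['color'].copy()
o=cv2.resize(o[130:260,300:440],None,fx=5,fy=5)
def dot(X,col):
    u=(proj(c,X)[0]-[300,130]+.5)*5; cv2.circle(o,tuple(int(v) for v in u),3,col,-1)
for sy in(-1,1):
  for dx in(-.011,.011):
    dot(p+r@[dx,sy*.0425,.004],(0,255,0)); dot(p+r@[dx,sy*.0425,-.015],(0,255,255))
dot(p,(0,0,255))
dot([.4905,.2884,.073],(255,255,0)); dot([.4905,.2884,.035],(255,0,255))
cv2.imwrite('pics/3.png',o)
i=c['color'].astype(int)
k=[k for k in blobs(blue(c),200) if 330<k.mean(0)[0][0]<400][0]
print(cv2.fitEllipse(plane(c,cv2.convexHull(k)[:,0,:],.035).astype(np.float32)))
"
```

```text
((0.49076786637306213, 0.28789860010147095), (0.10894771665334702, 0.11011526733636856), 53.329105377197266)
```

View pics/3.png

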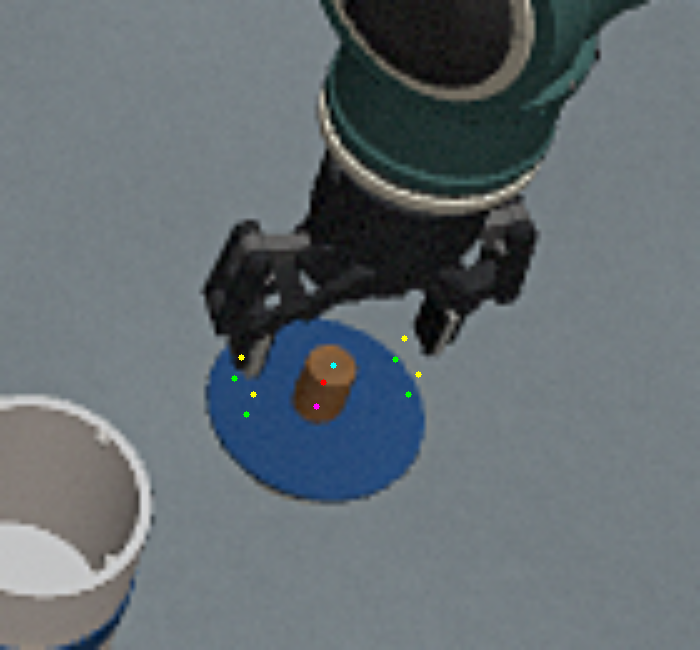

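```bash
python3 -c "
from h import *
c=grab('top');s=ctrl.state();p=s['eef_pos'];r=Ro.from_rotvec(s['eef_rot']).as_matrix();o=c['color'].copy()
x0,y0=110,150
a=cv2.resize(o[y0:y0+110,x0:x0+90],None,fx=5,fy=5); o2=a.copy()
def dot(X,col):
    u=(proj(c,X)[0]-[x0,y0]+.5)*5; cv2.circle(o2,tuple(int(v) for v in u),3,col,-1)
for sy in(-1,1):
  for dx in(-.011,.011):
    dot(p+r@[dx,sy*.0425,.004],(0,255,0)); dot(p+r@[dx,sy*.057,-.04],(0,255,255))
dot(p,(0,0,255))
dot([.4905,.2884,.073],(255,255,0))
cv2.imwrite('pics/4.png',np.hstack([a[:,:400],o2[:,:400]]))
"
```

```text
(no output)
```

View pics/4.png

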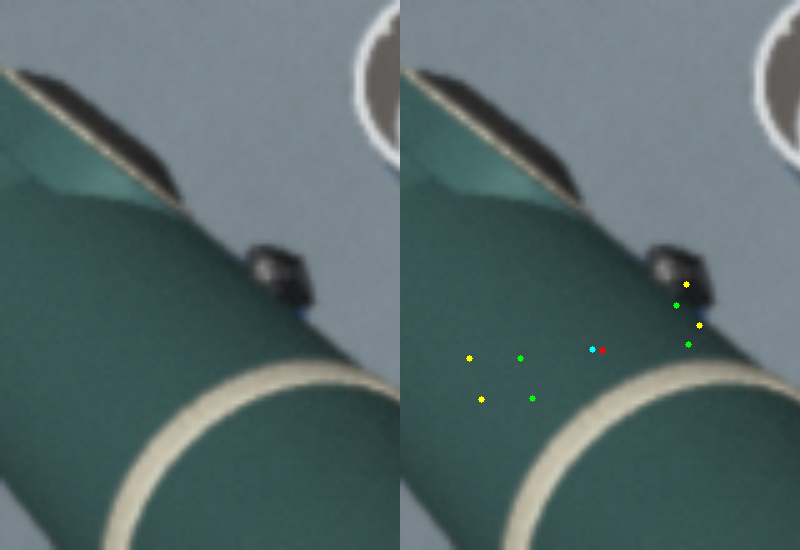

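Emit:
{"fn": "send_rows", "kwargs": {
  "commands": [0,-0.2,0,0,0,0,0,0,0,0,0,0,0,0,0,0,0,0,0,0,0,0,0,0,0,0,0,0,0,0,0,0,0,0,0,0,0,0,0,0,0,0,0,0,0,0,0,0],
  "hand": 1
}}

```text
time_s: 4.67
eef_pos: [0.4907, 0.2881, 0.0584]
eef_rot: [-3.103, -0.491, 0.0]
wrist_force: [-0.0, -0.1, 0.4]
gripper_width: -0.001
grip_force: 0.0
```

```bash
python3 -c "
from h import *
delta([.4905,.2884,.058])
c=grab('scene');s=ctrl.state();p=s['eef_pos'];r=Ro.from_rotvec(s['eef_rot']).as_matrix()
a=cv2.resize(c['color'][150:250,310:420],None,fx=5,fy=5)
def dot(X,col):
    u=(proj(c,X)[0]-[310,150]+.5)*5; cv2.circle(a,tuple(int(v) for v in u),2,col,-1)
dot(p+r@[0.011,0,.017],(0,255,0));dot(p,(0,0,255))
cv2.imwrite('pics/5.png',a)"
```

```text
t 4.6667 pos [0.4907 0.2881 0.0584] z [-1.e-04  0.e+00 -1.e+00] x [ 0.951  0.309 -0.   ] F [-0.02 -0.06  0.42] w -0.001 0.0
tool delta cm [-0.013 -0.032  0.039]
```

View pics/5.png

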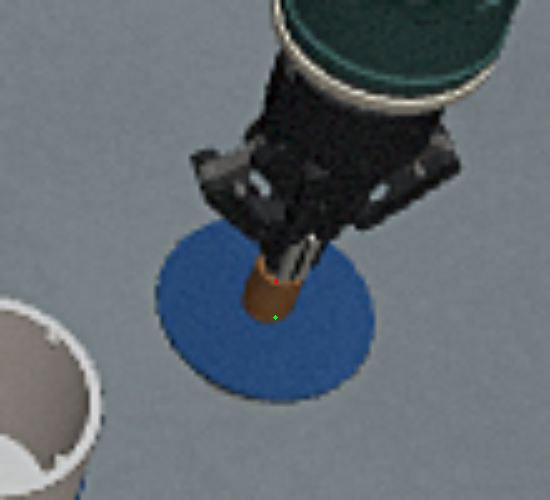

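The fingers shut on nothing: tips at crop (290,278) lie just above the knob instead of at the expected (275,318), in both cameras consistent with the real height being ~33 mm above the reported one. I'll touch the knob top (true z 73 mm) with the shut fingers to calibrate.

Emit:
{"fn": "send_rows", "kwargs": {
  "commands": [0,0,0.1,0,0,0,0,0,0,0,0,0]
}}

```text
time_s: 4.88
eef_pos: [0.4908, 0.2882, 0.0577]
eef_rot: [3.103, 0.491, 0.0]
wrist_force: [-1.1, -1.6, 7.0]
gripper_width: 0.002
grip_force: 3.4
```

Emit:
{"fn": "send_rows", "kwargs": {
  "commands": [0,0,0.1,0,0,0,0,0,0,0,0,0]
}}

```text
time_s: 5.05
eef_pos: [0.4909, 0.2883, 0.0576]
eef_rot: [3.103, 0.491, 0.001]
wrist_force: [-7.5, -5.9, 26.0]
gripper_width: -0.001
grip_force: 12.8
```

Emit:
{"fn": "send_rows", "kwargs": {
  "commands": [0,0,0.1,0,0,0,0,0,0,0,0,0]
}}

```text
time_s: 5.22
eef_pos: [0.4911, 0.2884, 0.0575]
eef_rot: [3.102, 0.491, 0.002]
wrist_force: [-13.8, -10.2, 44.2]
gripper_width: 0.001
grip_force: 22.0
```

Contact begins at reported z = 58 mm, so the tips are really 32 mm higher than reported. Aim for reported z ≈ 27 mm.

Emit:
{"fn": "send_rows", "kwargs": {
  "commands": [0,0,-0.3,0,0,0,0,0,-0.3,0,0,0,0,0,0,0,0,0]
}}

```text
time_s: 5.47
eef_pos: [0.4909, 0.2883, 0.0619]
eef_rot: [-3.103, -0.491, -0.001]
wrist_force: [0.2, 0.0, 0.1]
gripper_width: 0.001
grip_force: 0.0
```

Emit:
{"fn": "send_rows", "kwargs": {
  "commands": [0,0,0,0,0,0,0,0,0,0,0,0,0,0,0,0,0,0,0,0,0,0,0,0,0,0,0,0,0,0,0,0,0,0,0,0,0,0,0,0,0,0,0,0,0,0,0,0],
  "hand": 0
}}

```text
time_s: 6.13
eef_pos: [0.4907, 0.2882, 0.0614]
eef_rot: [-3.103, -0.491, 0.0]
wrist_force: [1.0, -0.3, 0.4]
gripper_width: 1.0
grip_force: 0.0
```

```bash
python3 -c "
from h import *
c=grab('scene')
k=[k for k in blobs(blue(c),200) if 330<k.mean(0)[0][0]<400][0]
f=cv2.fitEllipse(plane(c,cv2.convexHull(k)[:,0,:],.035).astype(np.float32));print(f)
delta([*f[0],.027])
"
```

```text
((0.4903579354286194, 0.2878260314464569), (0.10935436934232712, 0.11061856150627136), 89.13943481445312)
t 6.1833 pos [0.4907 0.2881 0.0614] z [-1.e-04  0.e+00 -1.e+00] x [ 0.951  0.309 -0.   ] F [-0.69  0.79  0.45] w 0.998 0.0
tool delta cm [-0.041  0.02   3.437]
```

Emit:
{"fn": "send_rows", "kwargs": {
  "commands": [0,0,0.8,0,0,0,0,0,0.8,0,0,0,0,0,0.7,0,0,0,0,0,0.6,0,0,0,0,0,0.5,0,0,0,0,0,0,0,0,0]
}}

```text
time_s: 6.68
eef_pos: [0.4901, 0.2879, 0.0261]
eef_rot: [3.103, 0.491, -0.003]
wrist_force: [-0.4, -0.1, 0.0]
gripper_width: 1.002
grip_force: 0.0
```

Emit:
{"fn": "send_rows", "kwargs": {
  "commands": [0,0,0,0,0,0,0,0,0,0,0,0,0,0,0,0,0,0,0,0,0,0,0,0,0,0,0,0,0,0,0,0,0,0,0,0,0,0,0,0,0,0,0,0,0,0,0,0],
  "hand": 1
}}

```text
time_s: 7.35
eef_pos: [0.4909, 0.2883, 0.0278]
eef_rot: [-3.103, -0.491, -0.001]
wrist_force: [-0.6, 0.3, 6.4]
gripper_width: 0.287
grip_force: 58.6
```

Gripped (opening 24 mm, 59 N). Lift 16 cm.

Emit:
{"fn": "send_rows", "kwargs": {
  "commands": [0,0,-0.5,0,0,0,0,0,-1,0,0,0,0,0,-1.5,0,0,0,0,0,-2,0,0,0,0,0,-2.5,0,0,0,0,0,-2.5,0,0,0,0,0,-2.5,0,0,0,0,0,-2,0,0,0,0,0,-1,0,0,0,0,0,-0.5,0,0,0,0,0,0,0,0,0,0,0,0,0,0,0]
}}

```text
time_s: 8.35
eef_pos: [0.4904, 0.2878, 0.1866]
eef_rot: [3.103, 0.491, -0.002]
wrist_force: [-0.2, 0.2, -2.4]
gripper_width: 0.286
grip_force: 59.0
```

Emit:
{"fn": "send_rows", "kwargs": {
  "commands": [0.4,1.0,0,0,0,0,0.96,2.2,0,0,0,0,0.96,2.2,0,0,0,0,0.96,2.2,0,0,0,0,0.96,2.2,0,0,0,0,0.96,2.2,0,0,0,0,0.96,2.2,0,0,0,0,0.8,1.8,0,0,0,0,0.48,1.1,0,0,0,0,0.24,0.5,0,0,0,0,0,0,0,0,0,0,0,0,0,0,0,0]
}}

```text
time_s: 9.35
eef_pos: [0.6175, 0.1453, 0.187]
eef_rot: [-3.102, -0.492, 0.001]
wrist_force: [-0.4, 0.8, -1.8]
gripper_width: 0.282
grip_force: 59.0
```

```bash
python3 -c "
from h import *
delta([.6175,.1465,.187])
c=grab('scene')
zf=.187+.032+.002-.024  # flange top
for k in blobs(blue(c),200):
  print(k.mean(0)[0],cv2.fitEllipse(plane(c,cv2.convexHull(k)[:,0,:],zf).astype(np.float32)))
cv2.imwrite('pics/6.png',cv2.resize(c['color'][120:290,210:410],None,fx=3.5,fy=3.5))
"
```

```text
t 9.35 pos [0.6175 0.1453 0.187 ] z [-9.e-04  4.e-04 -1.e+00] x [ 0.951  0.31  -0.001] F [-0.43  0.83 -1.77] w 0.282 59.00316774845123
tool delta cm [ 0.041 -0.113  0.001]
[200.10791367 231.17266187] ((0.7059440612792969, -0.0735805407166481), (0.10808634757995605, 0.10892411321401596), 104.17778778076172)
[309.8630137  215.89041096] ((0.6195469498634338, 0.1448746770620346), (0.10788220912218094, 0.10991526395082474), 26.482219696044922)
[147.68867925 172.40566038] ((0.5813207030296326, -0.2262708991765976), (0.07180055975914001, 0.0724182277917862), 130.25613403320312)
```

View pics/6.png

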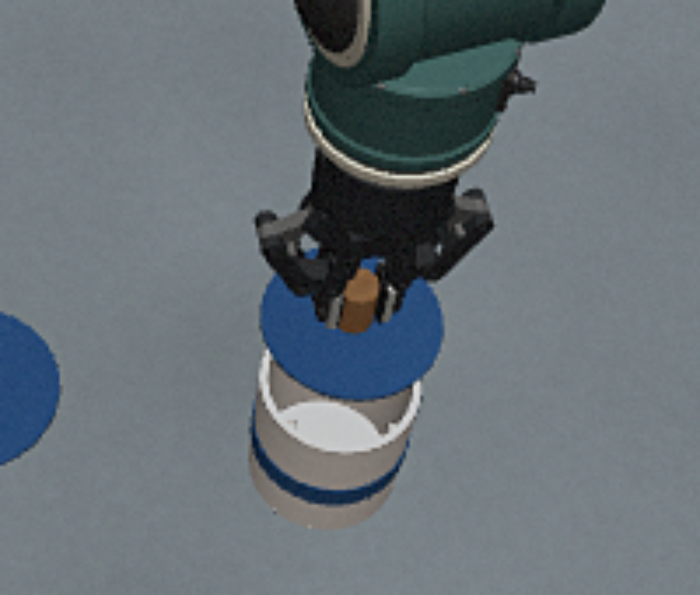

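Lid B hangs square in the grip, flange at crop (350,325) above the tin's mouth. Descend to just above the balls, then slowly.

Emit:
{"fn": "send_rows", "kwargs": {
  "commands": [0,-0.1,0.5,0,0,0,0,0,1,0,0,0,0,0,1,0,0,0,0,0,1,0,0,0,0,0,0.7,0,0,0,0,0,0.5,0,0,0,0,0,0.5,0,0,0,0,0,0,0,0,0]
}}

```text
time_s: 10.07
eef_pos: [0.6176, 0.1455, 0.1344]
eef_rot: [-3.103, -0.491, 0.001]
wrist_force: [0.5, 0.3, -1.2]
gripper_width: 0.286
grip_force: 59.0
```

Emit:
{"fn": "send_rows", "kwargs": {
  "commands": [0,0,0.2,0,0,0,0,0,0.2,0,0,0,0,0,0,0,0,0]
}}

```text
time_s: 10.32
eef_pos: [0.618, 0.1458, 0.1315]
eef_rot: [-3.102, -0.491, -0.001]
wrist_force: [1.2, 3.3, -1.1]
gripper_width: 0.286
grip_force: 59.0
```

Emit:
{"fn": "send_rows", "kwargs": {
  "commands": [0,0,0.2,0,0,0,0,0,0,0,0,0]
}}

```text
time_s: 10.48
eef_pos: [0.618, 0.1459, 0.1296]
eef_rot: [-3.102, -0.491, -0.001]
wrist_force: [2.5, 4.3, 0.1]
gripper_width: 0.284
grip_force: 59.2
```

Emit:
{"fn": "send_rows", "kwargs": {
  "commands": [0.03,-0.07,0.2,0,0,0,0,0,0,0,0,0]
}}

```text
time_s: 10.65
eef_pos: [0.6181, 0.1461, 0.1276]
eef_rot: [3.103, 0.491, 0.001]
wrist_force: [0.3, 1.7, 3.2]
gripper_width: 0.282
grip_force: 59.4
```

Emit:
{"fn": "send_rows", "kwargs": {
  "commands": [0,0,0.2,0,0,0,0,0,0,0,0,0]
}}

```text
time_s: 10.82
eef_pos: [0.6179, 0.1459, 0.1252]
eef_rot: [3.103, 0.491, -0.0]
wrist_force: [-0.0, 0.7, -0.1]
gripper_width: 0.286
grip_force: 59.5
```

Emit:
{"fn": "send_rows", "kwargs": {
  "commands": [0,0,0.2,0,0,0,0,0,0,0,0,0]
}}

```text
time_s: 10.98
eef_pos: [0.6174, 0.1457, 0.1225]
eef_rot: [3.103, 0.49, -0.002]
wrist_force: [1.9, 0.1, -10.2]
gripper_width: 0.284
grip_force: 59.2
```

Emit:
{"fn": "send_rows", "kwargs": {
  "commands": [0,0,0.2,0,0,0,0,0,0,0,0,0]
}}

```text
time_s: 11.15
eef_pos: [0.6175, 0.1458, 0.1207]
eef_rot: [3.103, 0.491, -0.002]
wrist_force: [0.9, 0.5, -6.5]
gripper_width: 0.285
grip_force: 59.5
```

Emit:
{"fn": "send_rows", "kwargs": {
  "commands": [0,0,0.2,0,0,0,0,0,0,0,0,0]
}}

```text
time_s: 11.32
eef_pos: [0.6176, 0.1461, 0.119]
eef_rot: [3.103, 0.491, -0.001]
wrist_force: [0.5, -0.2, -2.0]
gripper_width: 0.284
grip_force: 60.0
```

Emit:
{"fn": "send_rows", "kwargs": {
  "commands": [0,0,0.1,0,0,0,0,0,0,0,0,0]
}}

```text
time_s: 11.48
eef_pos: [0.6178, 0.1462, 0.1183]
eef_rot: [-3.103, -0.491, 0.0]
wrist_force: [0.1, -0.0, -1.6]
gripper_width: 0.291
grip_force: 60.0
```

Emit:
{"fn": "send_rows", "kwargs": {
  "commands": [0,0,0.1,0,0,0,0,0,0,0,0,0]
}}

```text
time_s: 11.65
eef_pos: [0.618, 0.1463, 0.1178]
eef_rot: [3.103, 0.491, 0.001]
wrist_force: [-1.4, -0.5, 3.8]
gripper_width: 0.284
grip_force: 60.5
```

Emit:
{"fn": "send_rows", "kwargs": {
  "commands": [0,0,0.1,0,0,0,0,0,0,0,0,0]
}}

```text
time_s: 11.82
eef_pos: [0.6181, 0.1463, 0.1178]
eef_rot: [3.103, 0.491, 0.001]
wrist_force: [-8.6, -3.1, 18.5]
gripper_width: 0.288
grip_force: 62.3
```

Lid is firmly seated at the predicted height (force rises steeply at 117.8 mm). Relax, open, retreat, and look.

Emit:
{"fn": "send_rows", "kwargs": {
  "commands": [0,0,-0.15,0,0,0,0,0,0,0,0,0]
}}

```text
time_s: 11.98
eef_pos: [0.618, 0.1462, 0.1182]
eef_rot: [-3.103, -0.491, -0.001]
wrist_force: [0.7, -0.5, -1.3]
gripper_width: 0.285
grip_force: 60.0
```

Emit:
{"fn": "send_rows", "kwargs": {
  "commands": [0,0,0,0,0,0,0,0,0,0,0,0,0,0,0,0,0,0,0,0,0,0,0,0,0,0,0,0,0,0,0,0,0,0,0,0,0,0,0,0,0,0],
  "hand": 0
}}

```text
time_s: 12.57
eef_pos: [0.6179, 0.1461, 0.1179]
eef_rot: [-3.103, -0.491, 0.0]
wrist_force: [0.7, 0.3, 0.0]
gripper_width: 1.001
grip_force: 0.0
```

Emit:
{"fn": "send_rows", "kwargs": {
  "commands": [0,0,-0.5,0,0,0,0,0,-1,0,0,0,0,0,-1,0,0,0,0,0,-1.5,0,0,0,0,0,-2,0,0,0,0,0,-2,0,0,0,0,0,-2,0,0,0,0,0,0,0,0,0]
}}

```text
time_s: 13.23
eef_pos: [0.6194, 0.1469, 0.2232]
eef_rot: [-3.103, -0.491, -0.01]
wrist_force: [0.6, 0.2, 0.1]
gripper_width: 1.0
grip_force: 0.0
```

```bash
python3 -c "
from h import *
delta([.6175,.1465,.2])
c=grab('scene')
for k in blobs(blue(c),200):
  print(k.mean(0)[0],[[np.round(v,4) for v in cv2.fitEllipse(plane(c,cv2.convexHull(k)[:,0,:],z).astype(np.float32))[:2]] for z in (.125,.035)])
cv2.imwrite('pics/7.png',cv2.resize(c['color'][150:290,110:410],None,fx=2.6,fy=2.6))
"
```

```text
t 13.2333 pos [0.6194 0.1469 0.2232] z [ 0.006   0.0014 -1.    ] x [0.951 0.309 0.006] F [0.59 0.16 0.12] w 1.0 0.0
tool delta cm [-0.211 -0.018  2.317]
[200.10791367 231.18705036] [[array([ 0.6679, -0.0903]), array([0.1184, 0.1194])], [array([ 0.6204, -0.1113]), array([0.1313, 0.1324])]]
[306.953125  227.8203125] [[array([0.6172, 0.1459]), array([0.1097, 0.1103])], [array([0.5641, 0.1507]), array([0.1217, 0.1223])]]
[147.68867925 172.40566038] [[array([ 0.5314, -0.2576]), array([0.0786, 0.0793])], [array([ 0.469 , -0.2967]), array([0.0872, 0.088 ])]]
```

View pics/7.png

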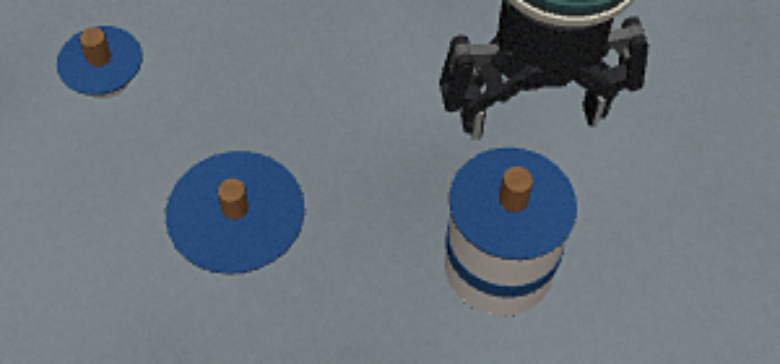

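Lid B sits flush on the tin (crop 513,203; measured centre 0.617, 0.146 at rim height). The gripper is clear, and lids A and C are untouched.

```bash
python3 -c "
from rig import ctrl
print(ctrl.close_job())"
```

```text
the job is handed in; nothing more can be done
None
```

Lid B is pressed home and looks flush on the tin in the last picture; lids A and C were never moved, the gripper is clear, and I handed the job in at about 13 s, though no verdict came back.

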